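# Book out one mounting kit on the bin tally keys

### The job

Book out one mounting kit on the bins' tally keys: with the fingertips, gently push the blue key on the bracket bin all the way down, then the yellow key on the clamp bin, then the red key on the insulator bin. Push no key before its turn; do not lift, tip or shove the bins or disturb the loose parts and the carton on the bench. Finish with the hand clear of everything.

Things in the scene. Friction and masses are not known exactly. Their poses are not given: they have to be found in the camera images.
- bracket_bin: Loose grey open bin (0.9 kg) holding bent galvanised U brackets, with a grey key block on its front. Origin: on the bench under the centre of the 130 x 130 mm, 42 mm high bin part; z up; its own -x points to the key block, which is 70 mm wide (y), 36 mm high and spans x = -131 to -65 mm. The stock stands up to 60 mm above the bench, at x above -42 mm.
- bracket_key_top (a point): Centre of the top face of the blue round tally key (36 mm diameter) of the bracket bin, at x = -100 mm, y = 0 of the bin; it moves with the key. Untouched, key up: 58 mm above the bench; fully down: 48 mm, then 6 mm proud of the black 50 mm collar round it (collar top 42 mm).
- bracket_key (a joint): How far the blue key is down, in m: 0 is up, 0.010 is fully down. It starts up (0 to 0.002). It slides straight down against a steady friction of about 3 N and stays down where it is left. Its cap rides on a stiff spring (about 2.5 N per mm, up to 6 mm): under the finger the cap sinks about 1.2 mm before the key slides, gives further once the key is fully down, and comes back up by as much when let go. Counted as down beyond 0.007. A push above 20 N damages it.
- clamp_bin: Loose grey open bin (0.9 kg) holding round steel hose clamps, with a grey key block on its front. Origin: on the bench under the centre of the 130 x 130 mm, 42 mm high bin part; z up; its own -x points to the key block, which is 70 mm wide (y), 36 mm high and spans x = -131 to -65 mm. The stock stands up to 60 mm above the bench, at x above -42 mm.
- clamp_key_top (a point): Centre of the top face of the yellow round tally key (36 mm diameter) of the clamp bin, at x = -100 mm, y = 0 of the bin; it moves with the key. Untouched, key up: 58 mm above the bench; fully down: 48 mm, then 6 mm proud of the black 50 mm collar round it (collar top 42 mm).
- clamp_key (a joint): How far the yellow key is down, in m: 0 is up, 0.010 is fully down. It starts up (0 to 0.002). It slides straight down against a steady friction of about 3 N and stays down where it is left. Its cap rides on a stiff spring (about 2.5 N per mm, up to 6 mm): under the finger the cap sinks about 1.2 mm before the key slides, gives further once the key is fully down, and comes back up by as much when let go. Counted as down beyond 0.007. A push above 20 N damages it.
- insulator_bin: Loose grey open bin (0.9 kg) holding white ribbed insulators, with a grey key block on its front. Origin: on the bench under the centre of the 130 x 130 mm, 42 mm high bin part; z up; its own -x points to the key block, which is 70 mm wide (y), 36 mm high and spans x = -131 to -65 mm. The stock stands up to 60 mm above the bench, at x above -42 mm.
- insulator_key_top (a point): Centre of the top face of the red round tally key (36 mm diameter) of the insulator bin, at x = -100 mm, y = 0 of the bin; it moves with the key. Untouched, key up: 58 mm above the bench; fully down: 48 mm, then 6 mm proud of the black 50 mm collar round it (collar top 42 mm).
- insulator_key (a joint): How far the red key is down, in m: 0 is up, 0.010 is fully down. It starts up (0 to 0.002). It slides straight down against a steady friction of about 3 N and stays down where it is left. Its cap rides on a stiff spring (about 2.5 N per mm, up to 6 mm): under the finger the cap sinks about 1.2 mm before the key slides, gives further once the key is fully down, and comes back up by as much when let go. Counted as down beyond 0.007. A push above 20 N damages it.
- loose_bracket: Loose U bracket of galvanised sheet, 60 x 44 x 50 mm high, open at the top; origin under its centre. Leave alone.
- loose_insulator: Loose white ribbed insulator standing upright, 46 mm diameter, 70 mm high; origin under its centre. Leave alone.
- loose_clamp: Loose steel hose clamp lying flat, ring 60 mm diameter, 14 mm high, screw block on its +x side; origin under the ring's centre. Leave alone.
- small_carton: Small closed cardboard carton 70 x 90 x 60 mm high; origin under its centre. Leave alone.
Things that resemble listed ones, but are neither listed nor needed, are in the scene too. Leave any brown, green or pink look-alike of the clamp_bin alone.

How it is judged:
By the outcome, as a careful person would: the job done as asked, in the order asked, and still so for the second after the job is handed in, with the robot touching nothing.
It also fails if it takes over 48 s, if anything falls off the work surface, if the arm or the gripper's body presses on something with over 40 N, if the wrist force passes 120 N, or if a joint passes its speed limit or range.

### The arm

A 6-joint arm with a two-finger parallel gripper is mounted at the origin on the work surface. World frame = base frame: x ahead of the robot, y to its left, z up, the work surface at z = 0. Lengths are in mm, angles in rad, forces in N, time in s.
With the tool pointing down it reaches from about 350 to 875 mm from the base axis. Payload 4.2 kg.
Tool frame: the origin (TCP) lies midway between the tips of the shut fingers; the grasp point (between the pads) lies 19 mm behind it; z points along the fingers, y is the direction in which the jaws open and shut (so a half turn about z gives the same grasp; the last joint's range is limited). The gripper opens to 85 mm and grips with 20 to 120 N. Pads are 22 mm wide; open, the fingers measure 114 mm over their backs; the gripper's body (76 mm by 85 mm) begins 54 mm behind the grasp point. The pads swing forward as they close: fully open they stand 13 mm farther back than shut.
Start: joints at [1.593, 0.385, 0.008, 0, -1.194, -0.259], TCP at [146.589, 607.545, 231.312] pointing down, gripper open.
Joint ranges: [-3.14, 3.14], [-1.21, 2.06], [-1.07, 1.41], [-3.16, 2.05], [-2.99, -0.16], [-3.1, 3.1]. Speed limits (rad/s): [2.79, 2.79, 3.14, 3.14, 3.14, 3.14].

### API

Orientations are given as a unit quaternion [x, y, z, w].
In Python, from bench import arm, eyes, nets gives the robot as it stands.
- The arm moves only by the tool jog_arm, never from a script. Its argument "rows" is a list of rows, each a list of 3 entries, a list of its own where there are three numbers: the shift along the tool's x, y, z in cm, then the turn, a rotation vector about the tool's x, y, z in degrees, then the finger opening in cm, from 0 to 8.54. In form: [[[x, y, z], [ax, ay, az], jaw], ...]. A call has 1 to 10 rows; each row shifts and turns the commanded pose from where the row before left it, along the tool's axes as they then stand; what a row does not reach is not made up. A row lasts 1/8 s, in which the tool goes at most 62.5 mm and 10.7 degrees, less where a joint would pass 70% of its speed; a pose out of reach is approached as far as the arm can. A call with a gripper value outside its range is refused whole. The fingers move at their own pace and stop on an object; the grip force is fixed at half the most. Time passes only in rows, so rows that do not move let the fingers close. It gives the time, the measured TCP pose, the force and the opening at its end, in the units of the state.
- arm.read_state(): the state, without advancing time (a new reading comes with each control period).
- eyes.get_image(name): name is "side" or "top" or "wrist"; returns the picture (400x640x3 uint8, red, green, blue); there is no depth.
- eyes.camera_model(name): a dict with "K" (3x3 intrinsics, pixels), "k1" (the pictures are not rectified: a ray, as slopes to the right and down, at radius r is drawn at 1 + k1 r^2 times it, then the intrinsics apply), "rvec" (rotation vector, rad) and "tvec" (3), from world to camera coordinates, as OpenCV has them. Camera axes: x right, y down, z forward; pixel columns grow to the right and rows downward; lengths in mm; the calibration is good to about 2 mm. A picture is of the moment at which its call begins: read the wrist's pose just before it. camera_model takes no time and is no camera call; for the wrist camera it gives the pose at the moment of the call.
- arm.job_done(): hands the job in, once; it reports no verdict.
Trained networks look in the newest picture that a camera, given by its name, has taken for a name from the list of things; names that differ only in an ending like _2 or _b are one class to them, and where a whole thing is asked for, a point or a joint stands for the part that bears it (a point fixed in the world has none). Each returns a list of dicts, best first, with "conf" (0 to 1); they miss things now and then, are a little off and sometimes report something else, mostly with a low value. They report only what shows in the picture. A call takes as long as a camera call. They do not tell look-alikes from the thing itself.
- nets.boxes_of(camera, name): "position" ([column, row] as shares, 0 to 1, of the picture: columns of its width, rows of its height, amid what is visible of it).
The state is a dict: "clock": time; "joints": joint angles; "joint_vel": joint speeds; "joint_efforts": joint torques, N m; "position": TCP position; "ee_rot": TCP orientation; "contact_force": force on the tool from outside, world axes, zero at the start; "wrist_torque": the same for the moment, N m; "gripper_width": finger opening in mm.
Only numpy, scipy, OpenCV 4.12 (cv2) and the standard library are available. Lean on these libraries where they do the work, as an engineer would, in place of code of your own. Each camera call takes 0.05 s, during which the arm holds its last target.

## Working session

There is one attempt and no reset: what is moved stays moved. The work goes in short steps, Python scripts to look and compute and a tool call to move; the robot and the scene stay as the last step left them, time stands still between calls to the robot, and variables do not carry over. Pictures are saved under pics/ and viewed, and the job is handed in when it is done.

Besides the shell and the picture viewer there is one more tool, called after ">>>" by a JSON object that holds its "method" and its "body". jog_arm: Moves the arm, as the interface text tells. Its arguments: {"type":"object","properties":{"rows":{"type":"array","items":{"type":"array"}}},"required":["rows"]}

```bash
mkdir -p pics; ls; python3 - <<'E'
from bench import arm, eyes, nets
import cv2
print(arm.read_state())
for n in ("top","side","wrist"):
    cv2.imwrite(f"pics/{n}0.png",eyes.get_image(n)[:,:,::-1])
    print(n,eyes.camera_model(n))
    if n!="wrist":
        for t in ("bracket_key_top","clamp_key_top","insulator_key_top","clamp_bin"):
            print(t,[([round(d["position"][0]*640),round(d["position"][1]*400)],round(d["conf"],2)) for d in nets.boxes_of(n,t)])
E
```

```text
pics
{'clock': 0.0, 'joints': array([ 1.59263089e+00,  3.85567733e-01,  6.59042648e-03, -5.08426489e-04,
       -1.19400415e+00, -2.58602243e-01]), 'joint_vel': array([ 0.00027552,  0.00055208,  0.0002665 , -0.00105301,  0.00198293,
       -0.00041052]), 'joint_efforts': array([ 2.04737808e-04, -3.92286837e+01,  1.88398772e+01,  4.18627471e+00,
       -4.72244763e-03, -4.08269642e-06]), 'position': array([146.44199982, 606.98246819, 230.19959398]), 'ee_rot': array([ 9.92989111e-01, -1.18200576e-01, -8.12623983e-05,  1.11486561e-03]), 'contact_force': array([-0.38397614, -0.54670819, -0.45101832]), 'wrist_torque': array([-0.01599288,  0.01502202,  0.03844519]), 'gripper_width': 85.4321494686361}
top {'K': array([[387.85363431,   0.        , 319.85992502],
       [  0.        , 387.85363431, 197.49159135],
       [  0.        ,   0.        ,   1.        ]]), 'k1': 0.0058563746978741605, 'rvec': array([ 2.12891178, -2.07721004,  0.22756526]), 'tvec': array([ -40.99218891,  493.82345887, 1052.49582765])}
bracket_key_top [([400, 186], 0.7)]
clamp_key_top [([204, 262], 0.71), ([488, 205], 
[... 345 characters left out ...]
y([ 0.42719133, -2.77925368,  1.16441711]), 'tvec': array([ 456.60162425,  191.60478224, 1086.59882919])}
bracket_key_top []
clamp_key_top [([354, 348], 0.77), ([302, 209], 0.48), ([442, 161], 0.48), ([354, 125], 0.43)]
insulator_key_top [([251, 313], 0.64), ([271, 220], 0.48), ([220, 313], 0.24)]
clamp_bin [([375, 135], 0.79), ([442, 190], 0.74), ([333, 378], 0.67), ([270, 218], 0.57)]
wrist {'K': array([[288.24537194,   0.        , 319.1836918 ],
       [  0.        , 288.24537194, 196.66412411],
       [  0.        ,   0.        ,   1.        ]]), 'k1': -0.009822689404990302, 'rvec': array([-1.8310749 ,  2.3285662 ,  0.30468164]), 'tvec': array([624.22125198, -34.4911338 , 379.97536805])}
```

View pics/top0.png

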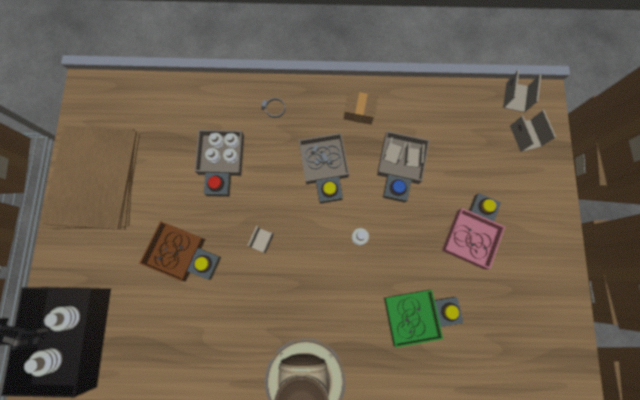

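View pics/side0.png

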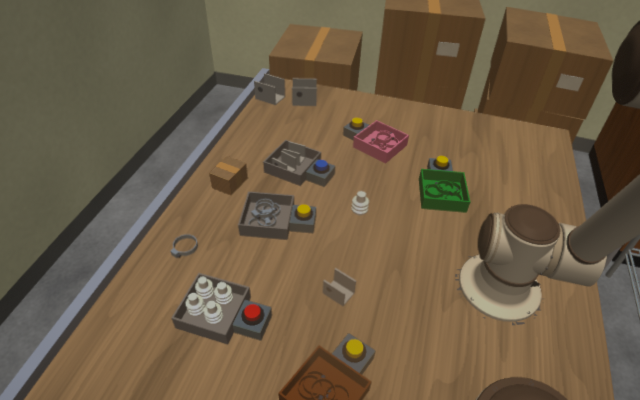

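View pics/wrist0.png

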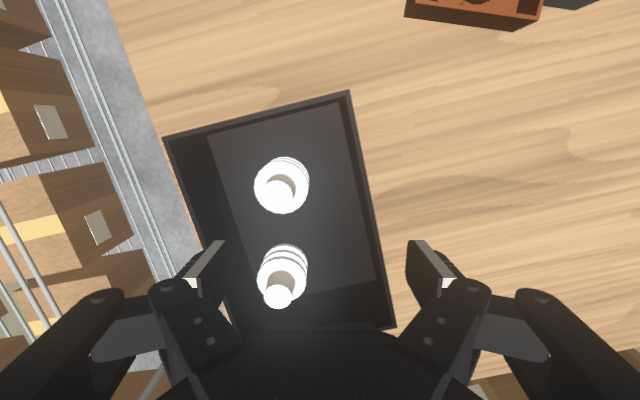

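Candidates in the top view:
- **Blue:** only (399,187), on the grey bin with brackets.
- **Yellow:** (330,188) on the grey bin with clamps is the one I want. The look-alikes are brown (202,263), green (452,312) and pink (489,206).
- **Red:** only (215,183).

Next I'll triangulate the three keys from the top and side views.

```bash
cat > h.py <<'E'
import numpy as np, cv2
from scipy.optimize import least_squares
def norm(cm,uv):
    uv=np.asarray(uv,float); K=cm["K"]
    s=np.array([(uv[0]-K[0,2])/K[0,0],(uv[1]-K[1,2])/K[1,1]])
    return cv2.undistortPoints(uv.reshape(1,1,2),K,np.array([cm["k1"],0,0,0,0.])).ravel()
def ray(cm,uv):
    R=cv2.Rodrigues(cm["rvec"])[0]; n=norm(cm,uv)
    d=R.T@np.array([n[0],n[1],1]); c=-R.T@cm["tvec"]
    return c,d/np.linalg.norm(d)
def tri(obs):
    A=np.zeros((3,3));b=np.zeros(3)
    for cm,uv in obs:
        c,d=ray(cm,uv);P=np.eye(3)-np.outer(d,d);A+=P;b+=P@c
    X=np.linalg.solve(A,b)
    return X,[float(np.linalg.norm((np.eye(3)-np.outer(*(ray(cm,uv)[1],)*2))@(X-ray(cm,uv)[0]))) for cm,uv in obs]
def onplane(cm,uv,z):
    c,d=ray(cm,uv);return c+d*(z-c[2])/d[2]
def proj(cm,X):
    return cv2.projectPoints(np.asarray(X,float).reshape(-1,3),cm["rvec"],cm["tvec"],cm["K"],np.array([cm["k1"],0,0,0,0.]))[0].reshape(-1,2)
def mask(img,col):
    hsv=cv2.cvtColor(img,cv2.COLOR_RGB2HSV);H,S,V=cv2.split(hsv)
    h={"blue":(105,130),"yellow":(22,34),"red":(172,184)}[col]
    m=((H>=h[0])&(H<=h[1])) 
    if col=="red": m=(H>=172)|(H<=4)
    return (m&(S>130)&(V>60)).astype(np.uint8)
def blobs(img,col,mn=30):
    n,l,st,c=cv2.connectedComponentsWithStats(mask(img,col))
    return [(c[i].round(1).tolist(),int(st[i,4]),st[i,:4].tolist()) for i in range(1,n) if st[i,4]>mn]
E
python3 - <<'E'
from h import *
from bench import eyes
I={n:cv2.imread(f"pics/{n}0.png")[:,:,::-1].copy() for n in("top","side")}
cm={n:eyes.camera_model(n) for n in I}
for n in I:
  for c in("blue","yellow","red"): print(n,c,blobs(I[n],c))
for c,t,s in(("blue",(399,187),(321,166)),("yellow",(330,188),(304,211)),("red",(215,183),(252,313))):
  ut=min(blobs(I["top"],c),key=lambda b:np.hypot(*(np.array(b[0])-t)))[0]
  us=min(blobs(I["side"],c),key=lambda b:np.hypot(*(np.array(b[0])-s)))[0]
  X,r=tri([(cm["top"],ut),(cm["side"],us)]);print(c,ut,us,X.round(1),np.round(r,1),onplane(cm["top"],ut,54).round(1),onplane(cm["side"],us,54).round(1), np.hypot(X[0],X[1]))
# red/bin centers from top for yaw
a=np.vstack([cv2.resize(I["top"][120:210,180:440],None,fx=3,fy=3,interpolation=2)])
cv2.imwrite("pics/crop_top.png",a[:,:,::-1])
E
```

```text
top blue [([398.6, 186.2], 119, [393, 180, 13, 13])]
top yellow [([329.1, 187.9], 144, [323, 182, 14, 13]), ([488.6, 205.2], 147, [482, 199, 14, 14]), ([201.4, 263.3], 166, [195, 256, 14, 15]), ([451.2, 311.8], 182, [444, 305, 15, 15])]
top red [([214.3, 182.1], 138, [208, 176, 14, 13])]
side blue [([320.8, 163.2], 60, [316, 160, 11, 7])]
side yellow [([356.8, 120.3], 58, [352, 117, 11, 7]), ([441.9, 160.2], 100, [436, 155, 13, 11]), ([303.4, 208.8], 112, [297, 204, 14, 11]), ([354.4, 346.5], 229, [346, 339, 18, 16])]
side red [([251.9, 311.8], 219, [244, 304, 17, 17])]
blue [398.6, 186.2] [320.8, 163.2] [ 534.4 -254.    54.5] [0.9 0.9] [ 533.5 -254.1   54. ] [ 535.5 -254.8   54. ] 591.6966864612667
yellow [329.1, 187.9] [303.4, 208.8] [524.1 -54.6  55.1] [0.7 0.7] [523.7 -54.7  54. ] [525.1 -55.8  54. ] 526.9134975491384
red [214.3, 182.1] [251.9, 311.8] [534.2 277.6  49.9] [0.4 0.4] [532.8 276.3  54. ] [533.3 279.8  54. ] 602.0350726972969
```

View pics/crop_top.png

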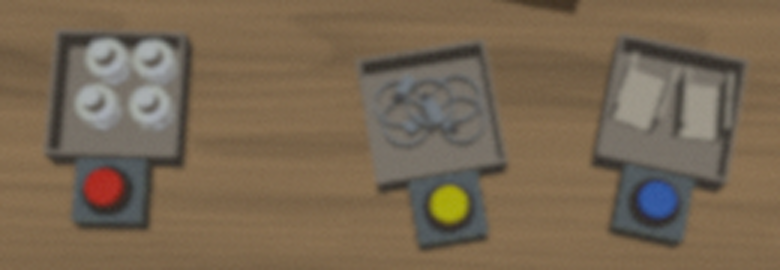

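The top crop shows red, yellow and blue keys on the three grey bins holding insulators, clamps and brackets, so the choice holds. The measured heights of about 50–55 mm fit the blob centroids of caps whose tops are at 58 mm. Next I'll fly high towards the blue key with the fingers closing.

>>> {"method": "jog_arm", "body": {"rows": [[[2.9, 3.7, 0], [0, 0, 0], 0], [[2.9, 3.7, 0], [0, 0, 0], 0], [[2.9, 3.7, 0], [0, 0, 0], 0], [[2.9, 3.7, 0], [0, 0, 0], 0], [[2.9, 3.7, 0], [0, 0, 0], 0], [[2.9, 3.7, 0], [0, 0, 0], 0], [[2.9, 3.7, 0], [0, 0, 0], 0], [[2.9, 3.7, 0], [0, 0, 0], 0], [[2.9, 3.7, 0], [0, 0, 0], 0], [[2.9, 3.7, 0], [0, 0, 0], 0]]}}

```text
clock: 1.8
position: [342.1, 178.5, 231.8]
ee_rot: [0.993, -0.118, 0.0, -0.001]
contact_force: [0.8, 0.2, 0.3]
gripper_width: -0.2
```

>>> {"method": "jog_arm", "body": {"rows": [[[2.9, 3.7, 0], [0, 0, 0], 0], [[2.9, 3.7, 0], [0, 0, 0], 0], [[2.9, 3.7, 0], [0, 0, 0], 0], [[2.9, 3.7, 0], [0, 0, 0], 0], [[2.9, 3.7, 0], [0, 0, 0], 0], [[2.9, 3.7, 0], [0, 0, 0], 0], [[0, 0, 0], [0, 0, 0], 0], [[0, 0, 0], [0, 0, 0], 0]]}}

```text
clock: 2.8
position: [458.5, -76.8, 231.2]
ee_rot: [0.993, -0.118, -0.0, -0.0]
contact_force: [0.6, -0.7, -0.7]
gripper_width: 0.0
```

```bash
python3 - <<'E'
from h import *
from bench import arm,eyes
s=arm.read_state();cm=eyes.camera_model("wrist");I=eyes.get_image("wrist")
cv2.imwrite("pics/w1.png",I[:,:,::-1])
print(s["clock"],s["position"],s["ee_rot"],s["joints"],s["gripper_width"])
R=cv2.Rodrigues(cm["rvec"])[0];print("cam",-R.T@cm["tvec"])
for c in("blue","yellow","red"):
  for b in blobs(I,c): print(c,b,onplane(cm,b[0],56).round(1))
E
```

```text
2.8 [458.45346856 -76.77621546 231.1993849 ] [ 9.92957211e-01 -1.18473328e-01 -2.01115468e-04 -9.10418060e-05] [ 1.84806237e-01  1.09433897e-01 -3.66283720e-01 -3.30657465e-04
 -1.09540814e+00  1.14863699e+00] 0.039512263497830054
cam [522.45981619 -92.19285465 374.28508459]
blue ([469.9, 68.1], 981, [453, 50, 34, 37]) [ 535.3 -255.3   56. ]
yellow ([284.8, 124.2], 885, [269, 107, 33, 35]) [526.  -55.9  56. ]
yellow ([599.8, 320.1], 489, [586, 309, 28, 23]) [ 189.  -390.9   56. ]
yellow ([72.4, 345.4], 52, [67, 342, 13, 9]) [317.  297.3  56. ]
red ([13.1, 186.1], 802, [0, 171, 31, 31]) [534.1 264.   56. ]
```

View pics/w1.png

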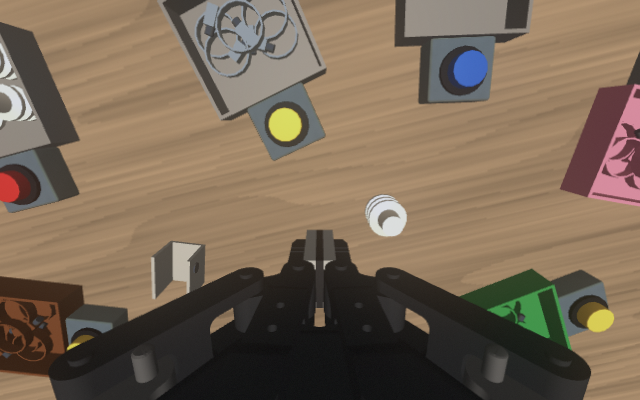

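The wrist view shows blue at (470,68), giving (535,-255), and yellow at (285,124), giving (526,-56). Both agree with the top/side values to about 2 mm. The closed fingers are clear of everything. I'll go over the blue key and down to about 75 mm.

>>> {"method": "jog_arm", "body": {"rows": [[[2.9, 3.9, 0], [0, 0, 0], 0], [[2.9, 3.9, 0], [0, 0, 0], 0], [[2.9, 3.9, 0], [0, 0, 0], 0], [[2.9, 3.8, 0], [0, 0, 0], 0], [[0, 0, 4], [0, 0, 0], 0], [[0, 0, 4], [0, 0, 0], 0], [[0, 0, 4], [0, 0, 0], 0], [[0, 0, 3], [0, 0, 0], 0], [[0, 0, 0], [0, 0, 0], 0]]}}

```text
clock: 3.98
position: [533.7, -252.9, 79.4]
ee_rot: [0.993, -0.117, -0.003, -0.0]
contact_force: [0.6, -0.2, 0.9]
gripper_width: 0.2
```

```bash
cat > look.py <<'E'
import sys
from h import *
from bench import arm,eyes
k=sys.argv[1]
s=arm.read_state()
print(s["clock"],s["position"].round(2),s["joints"].round(2),s["contact_force"].round(2))
T={n:eyes.get_image(n) for n in("side","wrist")}
c=proj(eyes.camera_model("side"),s["position"])[0];x=int(np.clip(c[0]-66,0,640-133));y=int(np.clip(c[1]-50,0,300))
a=cv2.resize(T["side"][y:y+100,x:x+133],(532,400),interpolation=2)
cv2.imwrite(f"pics/{k}.png",np.vstack([a[:,:,::-1][:280],cv2.resize(T["wrist"],(532,332))[:,:,::-1][:300]]))
E
python3 look.py b1
```

```text
3.975 [ 533.75 -252.9    79.35] [-0.17  0.48 -0.27 -0.   -0.83  1.5 ] [ 0.58 -0.19  0.88]
```

View pics/b1.png

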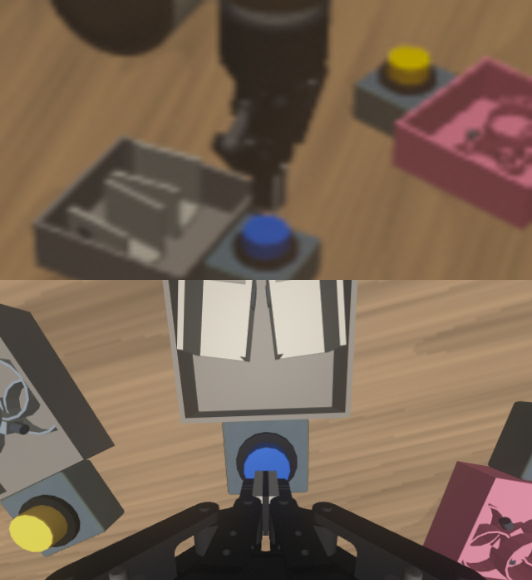

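The fingertips are centred over the blue key about 20 mm above the cap. I'll correct by 2 mm and descend gently.

>>> {"method": "jog_arm", "body": {"rows": [[[0.17, 0.17, 1.0], [0, 0, 0], 0], [[0, 0, 0.7], [0, 0, 0], 0], [[0, 0, 0.2], [0, 0, 0], 0], [[0, 0, 0.2], [0, 0, 0], 0], [[0, 0, 0.2], [0, 0, 0], 0], [[0, 0, 0.2], [0, 0, 0], 0], [[0, 0, 0], [0, 0, 0], 0]]}}

```text
clock: 4.95
position: [536.5, -256.8, 56.4]
ee_rot: [0.993, -0.118, 0.0, 0.0]
contact_force: [-0.3, -0.1, 1.2]
gripper_width: -0.1
```

>>> {"method": "jog_arm", "body": {"rows": [[[0, 0, 0.2], [0, 0, 0], 0], [[0, 0, 0.2], [0, 0, 0], 0], [[0, 0, 0.15], [0, 0, 0], 0], [[0, 0, 0], [0, 0, 0], 0]]}}

```text
clock: 5.45
position: [536.6, -256.8, 50.8]
ee_rot: [0.993, -0.118, 0.0, 0.0]
contact_force: [-0.3, -0.7, 1.8]
gripper_width: 0.2
```

>>> {"method": "jog_arm", "body": {"rows": [[[0, 0, 0.15], [0, 0, 0], 0], [[0, 0, 0.15], [0, 0, 0], 0], [[0, 0, 0], [0, 0, 0], 0]]}}

```text
clock: 5.82
position: [536.5, -256.8, 47.7]
ee_rot: [0.993, -0.118, 0.0, 0.0]
contact_force: [0.8, -0.2, 2.5]
gripper_width: 0.1
```

```bash
python3 look.py b2
```

```text
5.825 [ 536.54 -256.78   47.71] [-0.17  0.52 -0.29  0.   -0.76  1.51] [ 0.78 -0.17  2.53]
```

View pics/b2.png

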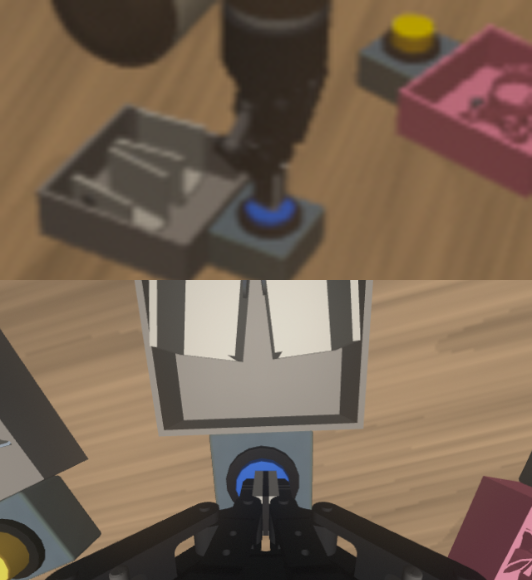

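The finger is on the blue cap, with the key sliding at about 3 N. I'll continue until the force rises, which marks the end stop.

>>> {"method": "jog_arm", "body": {"rows": [[[0, 0, 0.1], [0, 0, 0], 0], [[0, 0, 0.1], [0, 0, 0], 0], [[0, 0, 0], [0, 0, 0], 0]]}}

```text
clock: 6.3
position: [536.6, -256.8, 46.1]
ee_rot: [0.993, -0.118, 0.0, 0.0]
contact_force: [-0.0, -1.0, 5.3]
gripper_width: -0.3
```

>>> {"method": "jog_arm", "body": {"rows": [[[0, 0, 0.1], [0, 0, 0], 0], [[0, 0, 0], [0, 0, 0], 0]]}}

```text
clock: 6.55
position: [536.6, -256.8, 45.4]
ee_rot: [0.993, -0.118, 0.0, 0.0]
contact_force: [-0.6, -0.2, 6.8]
gripper_width: -0.2
```

The slope is 2.5 N/mm at 45.4 mm, so the blue key is at its end stop (48 − 6.8/2.5 = 45.3 mm). I'll lift and look.

>>> {"method": "jog_arm", "body": {"rows": [[[0, 0, -1], [0, 0, 0], 0], [[0, 0, -4], [0, 0, 0], 0], [[0, 0, -5], [0, 0, 0], 0], [[-1.0, -3.5, -2], [0, 0, 0], 0], [[-1.5, -4.8, 0], [0, 0, 0], 0], [[-1.5, -4.8, 0], [0, 0, 0], 0], [[0, 0, 0], [0, 0, 0], 0], [[0, 0, 0], [0, 0, 0], 0]]}}

```text
clock: 7.55
position: [528.0, -119.9, 164.7]
ee_rot: [0.993, -0.118, -0.0, -0.0]
contact_force: [-0.6, 0.7, -0.1]
gripper_width: 0.3
```

```bash
cat > look2.py <<'E'
import sys
from h import *
from bench import arm,eyes
k=sys.argv[1]
s=arm.read_state();cm=eyes.camera_model("wrist")
T={n:eyes.get_image(n) for n in("wrist","side","top")}
print(s["clock"],s["position"].round(2),s["contact_force"].round(2))
C={n:eyes.camera_model(n) for n in("side","top")};C["wrist"]=cm
for n in T:
  for c in("blue","yellow","red"):
    for b in blobs(T[n],c): print(n,c,b,onplane(C[n],b[0],58).round(1),onplane(C[n],b[0],48).round(1))
cv2.imwrite(f"pics/{k}.png",np.vstack([T["side"],T["wrist"]])[::1,:,::-1][:,:][:800:1] if 0 else np.vstack([cv2.resize(T["side"],(480,300)),cv2.resize(T["wrist"],(480,300))])[:,:,::-1])
E
python3 look2.py y0
```

```text
7.55 [ 528.01 -119.89  164.65] [-0.59  0.66 -0.07]
wrist blue ([462.7, 150.2], 1198, [444, 131, 39, 39]) [ 537.8 -250.2   58. ] [ 535.6 -254.8   48. ]
wrist yellow ([250.9, 212.8], 1111, [232, 195, 39, 37]) [526.5 -56.   58. ] [523.9 -52.8  48. ]
side blue ([320.9, 165.4], 67, [316, 162, 11, 8]) [ 531.1 -240.2   58. ] [ 534.3 -252.1   48. ]
side yellow ([356.7, 120.3], 60, [352, 117, 11, 7]) [ 484.7 -505.8   58. ] [ 487.3 -520.9   48. ]
side yellow ([441.9, 160.3], 101, [436, 155, 13, 11]) [ 190.4 -380.    58. ] [ 189.5 -393.5   48. ]
side yellow ([303.4, 208.7], 113, [297, 204, 14, 11]) [524.  -52.3  58. ] [527.1 -61.9  48. ]
side yellow ([354.4, 346.5], 229, [346, 339, 18, 16]) [302.1 294.8  58. ] [302.5 289.4  48. ]
side red ([251.8, 311.8], 219, [244, 304, 17, 17]) [532.2 282.1  58. ] [535.4 276.5  48. ]
top blue ([398.1, 186.7], 125, [392, 181, 13, 13]) [ 531.  -251.9   58. ] [ 533.6 -253.9   48. ]
top yellow ([329.1, 188.0], 141, [323, 182, 13, 13]) [522.4 -54.6  58. ] [524.9 -54.8  48. ]
top yellow ([488.5, 205.2], 151, [482, 199, 14, 14]) [ 483.2 -506.    58. ] [ 485.3 -510.4   48. ]
top yellow ([201.4, 263.3], 166, [195, 256, 14, 15]) [301.2 291.1  58. ] [301.7 294.1  48. ]
top yellow ([451.2, 311.8], 180, [444, 305, 15, 15]) [ 190.4 -386.5   58. ] [ 189.8 -389.7   48. ]
top red ([214.3, 182.1], 137, [208, 176, 14, 13]) [531.8 275.2  58. ] [534.4 278.1  48. ]
```

View pics/y0.png

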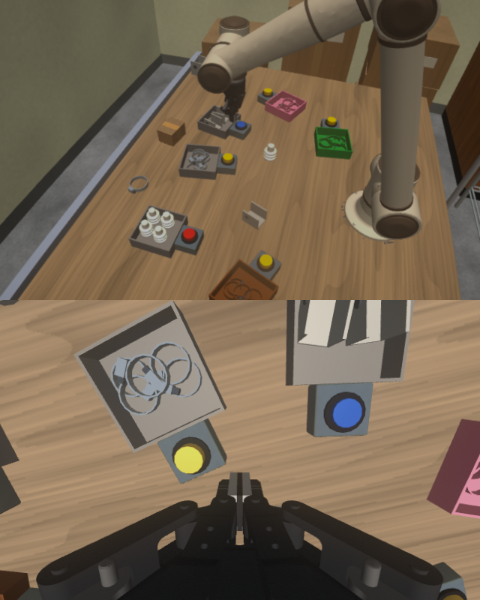

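The blue key at wrist (463,150) lies at (536,-255) when placed at 48 mm. Its bin has not moved. Yellow is at about (525.5,-55.5), so I'll go there next.

>>> {"method": "jog_arm", "body": {"rows": [[[-0.9, -3.1, 0], [0, 0, 0], 0], [[-0.9, -3.1, 0], [0, 0, 0], 0], [[0, 0, 4], [0, 0, 0], 0], [[0, 0, 4], [0, 0, 0], 0], [[0, 0, 1.2], [0, 0, 0], 0], [[0, 0, 0], [0, 0, 0], 0], [[0, 0, 0], [0, 0, 0], 0]]}}

```text
clock: 8.57
position: [526.6, -55.7, 74.2]
ee_rot: [0.993, -0.118, 0.001, -0.0]
contact_force: [-0.2, -0.2, -0.2]
gripper_width: -0.2
```

```bash
python3 look.py y1
```

```text
8.575 [526.6  -55.72  74.25] [ 0.2   0.4  -0.43  0.   -0.74  1.13] [-0.21 -0.15 -0.19]
```

View pics/y1.png

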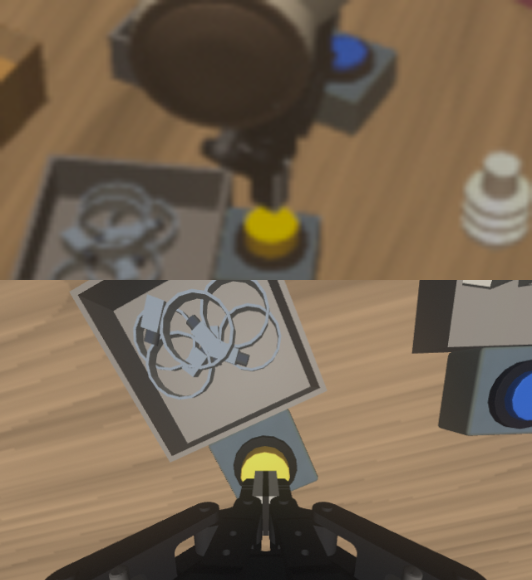

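The fingertips are centred over the yellow key at 74 mm. I'll press in steps.

>>> {"method": "jog_arm", "body": {"rows": [[[0, 0, 1.0], [0, 0, 0], 0], [[0, 0, 0.5], [0, 0, 0], 0], [[0, 0, 0.2], [0, 0, 0], 0], [[0, 0, 0.2], [0, 0, 0], 0], [[0, 0, 0.2], [0, 0, 0], 0], [[0, 0, 0.2], [0, 0, 0], 0], [[0, 0, 0.2], [0, 0, 0], 0], [[0, 0, 0], [0, 0, 0], 0]]}}

```text
clock: 9.68
position: [525.1, -55.5, 47.6]
ee_rot: [0.993, -0.118, -0.0, 0.0]
contact_force: [-1.1, 0.2, 1.5]
gripper_width: -0.4
```

>>> {"method": "jog_arm", "body": {"rows": [[[0, 0, 0.1], [0, 0, 0], 0], [[0, 0, 0.1], [0, 0, 0], 0], [[0, 0, 0], [0, 0, 0], 0]]}}

```text
clock: 10.05
position: [525.3, -55.6, 46.0]
ee_rot: [0.993, -0.118, 0.0, 0.0]
contact_force: [-1.9, 0.2, 4.8]
gripper_width: -0.3
```

>>> {"method": "jog_arm", "body": {"rows": [[[0, 0, 0.1], [0, 0, 0], 0], [[0, 0, 0], [0, 0, 0], 0], [[0, 0, 0], [0, 0, 0], 0]]}}

```text
clock: 10.42
position: [525.4, -55.5, 45.4]
ee_rot: [0.993, -0.118, 0.0, 0.0]
contact_force: [-3.0, 0.7, 6.0]
gripper_width: -0.2
```

Yellow is at its end stop too, with 6 N at 45.4 mm. I'll lift and move towards red.

>>> {"method": "jog_arm", "body": {"rows": [[[0, 0, -1], [0, 0, 0], 0], [[0, 0, -4], [0, 0, 0], 0], [[0, 0, -5], [0, 0, 0], 0], [[-0.95, -4.5, -2], [0, 0, 0], 0], [[-0.95, -4.5, 0], [0, 0, 0], 0], [[-0.95, -4.5, 0], [0, 0, 0], 0], [[-0.95, -4.5, 0], [0, 0, 0], 0], [[-0.95, -4.5, 0], [0, 0, 0], 0], [[0, 0, 0], [0, 0, 0], 0], [[0, 0, 0], [0, 0, 0], 0]]}}

```text
clock: 11.68
position: [531.8, 174.3, 164.7]
ee_rot: [0.993, -0.118, -0.0, -0.0]
contact_force: [0.1, -0.2, 0.2]
gripper_width: 0.1
```

```bash
python3 look2.py r0
```

```text
11.675 [531.82 174.34 164.74] [ 0.05 -0.19  0.17]
wrist yellow ([570.0, 140.2], 1240, [551, 120, 40, 41]) [528.5 -47.4  58. ] [525.8 -55.7  48. ]
wrist red ([211.9, 214.4], 1271, [191, 195, 42, 40]) [537.3 273.4  58. ] [535.  277.9  48. ]
side yellow ([441.9, 160.1], 98, [436, 155, 13, 11]) [ 190.5 -381.    58. ] [ 189.6 -394.5   48. ]
side yellow ([354.4, 346.5], 229, [346, 339, 18, 16]) [302.1 294.8  58. ] [302.5 289.4  48. ]
side red ([251.9, 311.8], 222, [244, 304, 17, 17]) [532.  282.1  58. ] [535.2 276.5  48. ]
top blue ([398.2, 186.7], 121, [392, 181, 13, 12]) [ 531.  -252.1   58. ] [ 533.6 -254.1   48. ]
top yellow ([329.3, 188.4], 145, [323, 182, 14, 14]) [521.2 -55.2  58. ] [523.7 -55.4  48. ]
top yellow ([488.6, 205.3], 149, [482, 199, 14, 14]) [ 482.9 -506.3   58. ] [ 485.1 -510.7   48. ]
top yellow ([201.4, 263.3], 166, [195, 256, 14, 15]) [301.2 291.1  58. ] [301.7 294.1  48. ]
top yellow ([451.2, 311.9], 181, [444, 305, 15, 15]) [ 190.2 -386.5   58. ] [ 189.6 -389.7   48. ]
top red ([214.4, 182.1], 141, [208, 176, 14, 13]) [531.8 274.9  58. ] [534.4 277.8  48. ]
```

View pics/r0.png

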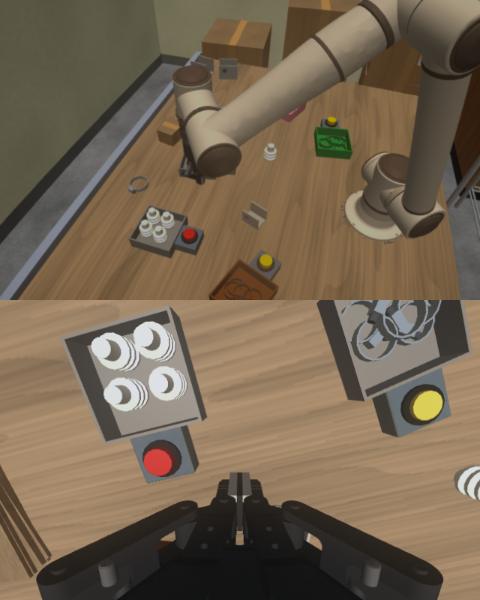

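Yellow is down, at (526,-56) when placed at 48 mm, and its bin has not moved. All three views agree on red at (535,277) for z of about 49. That is lower than the 57 mm expected of an untouched key and may be calibration error, so I'll let the force decide the depth.

>>> {"method": "jog_arm", "body": {"rows": [[[-0.7, -3.3, 0], [0, 0, 0], 0], [[-0.7, -3.3, 0], [0, 0, 0], 0], [[-0.7, -3.4, 0], [0, 0, 0], 0], [[0, 0, 4], [0, 0, 0], 0], [[0, 0, 4], [0, 0, 0], 0], [[0, 0, 1.2], [0, 0, 0], 0], [[0, 0, 0], [0, 0, 0], 0], [[0, 0, 0], [0, 0, 0], 0]]}}

```text
clock: 12.82
position: [536.2, 277.0, 74.6]
ee_rot: [0.993, -0.118, 0.001, -0.001]
contact_force: [0.2, 0.0, 0.7]
gripper_width: -0.0
```

```bash
python3 look.py r1
```

```text
12.825 [536.19 276.96  74.64] [ 0.75  0.5  -0.24  0.   -0.83  0.59] [0.23 0.03 0.66]
```

View pics/r1.png

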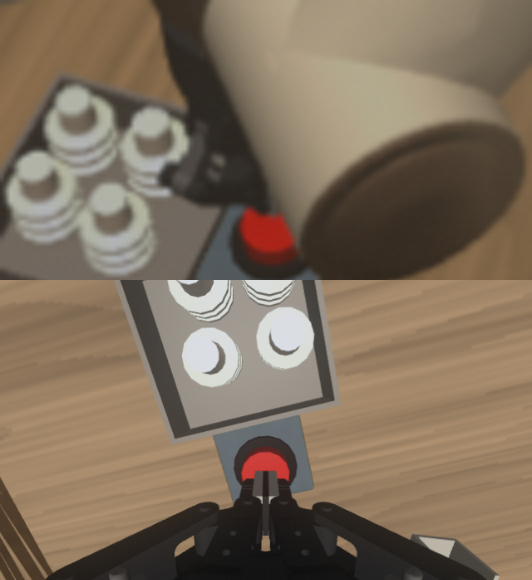

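The fingertips are centred over red and clear of the insulators. I'll press.

>>> {"method": "jog_arm", "body": {"rows": [[[0, 0, 1.0], [0, 0, 0], 0], [[0, 0, 0.5], [0, 0, 0], 0], [[0, 0, 0.2], [0, 0, 0], 0], [[0, 0, 0.2], [0, 0, 0], 0], [[0, 0, 0.2], [0, 0, 0], 0], [[0, 0, 0], [0, 0, 0], 0]]}}

```text
clock: 13.68
position: [534.8, 276.3, 51.8]
ee_rot: [0.993, -0.118, -0.0, 0.0]
contact_force: [-1.5, -0.6, 1.9]
gripper_width: 0.2
```

>>> {"method": "jog_arm", "body": {"rows": [[[0, 0, 0.2], [0, 0, 0], 0], [[0, 0, 0.15], [0, 0, 0], 0], [[0, 0, 0], [0, 0, 0], 0]]}}

```text
clock: 14.05
position: [535.1, 276.5, 48.3]
ee_rot: [0.993, -0.118, 0.0, -0.0]
contact_force: [-0.9, -0.8, 2.0]
gripper_width: 0.1
```

>>> {"method": "jog_arm", "body": {"rows": [[[0, 0, 0.1], [0, 0, 0], 0], [[0, 0, 0.1], [0, 0, 0], 0], [[0, 0, 0], [0, 0, 0], 0]]}}

```text
clock: 14.42
position: [535.1, 276.6, 46.5]
ee_rot: [0.993, -0.118, 0.0, -0.0]
contact_force: [-0.8, -0.9, 3.9]
gripper_width: 0.1
```

>>> {"method": "jog_arm", "body": {"rows": [[[0, 0, 0.1], [0, 0, 0], 0], [[0, 0, 0], [0, 0, 0], 0], [[0, 0, 0], [0, 0, 0], 0]]}}

```text
clock: 14.8
position: [535.1, 276.6, 45.8]
ee_rot: [0.993, -0.118, 0.0, -0.0]
contact_force: [-1.4, -2.0, 5.8]
gripper_width: -0.3
```

Red has reached its end stop: about 2 N/mm extra, 5.8 N at 45.8 mm. I'll lift clear and check all three.

>>> {"method": "jog_arm", "body": {"rows": [[[0, 0, -1], [0, 0, 0], 0], [[0, 0, -4], [0, 0, 0], 0], [[0, 0, -5], [0, 0, 0], 0], [[0, 0, -5], [0, 0, 0], 0], [[-3, 2, -2], [0, 0, 0], 0], [[-3, 2, 0], [0, 0, 0], 0], [[-3, 2, 0], [0, 0, 0], 0], [[-3, 2, 0], [0, 0, 0], 0], [[0, 0, 0], [0, 0, 0], 0], [[0, 0, 0], [0, 0, 0], 0]]}}

```text
clock: 16.05
position: [400.0, 227.5, 215.8]
ee_rot: [0.993, -0.118, 0.001, -0.001]
contact_force: [0.8, -0.8, -0.3]
gripper_width: -0.2
```

```bash
python3 look2.py e0
```

```text
16.05 [400.03 227.47 215.8 ] [ 0.77 -0.82 -0.3 ]
wrist yellow ([575.7, 2.6], 147, [563, 0, 27, 8]) [510.5 -44.1  58. ] [512.  -52.6  48. ]
wrist yellow ([276.4, 268.4], 152, [269, 262, 19, 14]) [313.6 299.   58. ] [308.6 301.9  48. ]
wrist red ([239.3, 63.7], 1093, [222, 45, 36, 39]) [532.7 274.3  58. ] [535.  276.4  48. ]
side yellow ([358.7, 120.5], 36, [356, 118, 7, 6]) [ 478.1 -506.8   58. ] [ 480.6 -521.9   48. ]
side yellow ([299.2, 211.1], 36, [297, 207, 5, 9]) [531.7 -40.3  58. ] [534.9 -49.8  48. ]
side yellow ([354.4, 346.5], 229, [346, 339, 18, 16]) [302.1 294.8  58. ] [302.5 289.4  48. ]
side red ([252.1, 312.9], 205, [244, 306, 17, 15]) [530.5 284.5  58. ] [533.7 278.9  48. ]
top blue ([398.2, 186.7], 118, [392, 181, 13, 12]) [ 531.  -252.1   58. ] [ 533.6 -254.1   48. ]
top yellow ([329.3, 188.4], 145, [323, 182, 14, 14]) [521.2 -55.2  58. ] [523.7 -55.4  48. ]
top yellow ([488.5, 205.3], 151, [482, 199, 14, 14]) [ 482.9 -506.    58. ] [ 485.  -510.4   48. ]
top yellow ([201.4, 263.3], 167, [195, 256, 14, 15]) [301.2 291.1  58. ] [301.7 294.1  48. ]
top yellow ([451.1, 311.9], 183, [444, 305, 15, 15]) [ 190.2 -386.2   58. ] [ 189.6 -389.4   48. ]
top red ([214.8, 182.8], 140, [208, 177, 14, 13]) [529.7 273.6  58. ] [532.3 276.4  48. ]
```

View pics/e0.png

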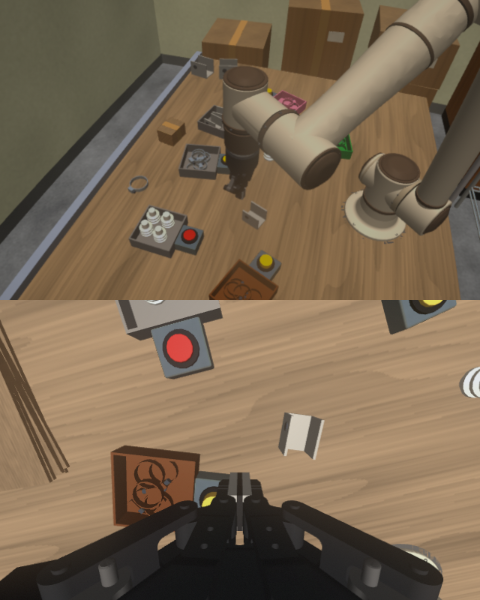

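```bash
python3 - <<'E'
from h import *
from bench import arm,eyes
for n in("side","top"):
  cm=eyes.camera_model(n)
  for nm,p in(("blue",(535,-255)),("yel",(525,-55.5)),("red",(535,277))):
    print(n,nm,(proj(cm,[*p,48])-proj(cm,[*p,58])).round(1))
W=eyes.get_image("wrist");T=eyes.get_image("top")
cv2.imwrite("pics/e1.png",np.vstack([cv2.resize(W[:120,130:330],(700,420),interpolation=2)])[:,:,::-1])
cv2.imwrite("pics/e2.png",cv2.resize(T[60:360,20:600],(796,412))[:,:,::-1])
E
```

```text
side blue [[-0.1  2.6]]
side yel [[-0.   2.7]]
side red [[0.4 2.5]]
top blue [[-0.7  0.9]]
top yel [[-0.1  0.8]]
top red [[0.9 0.9]]
```

View pics/e1.png

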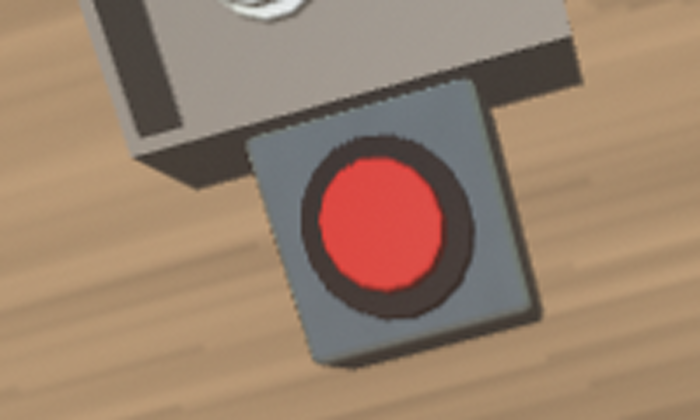

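View pics/e2.png

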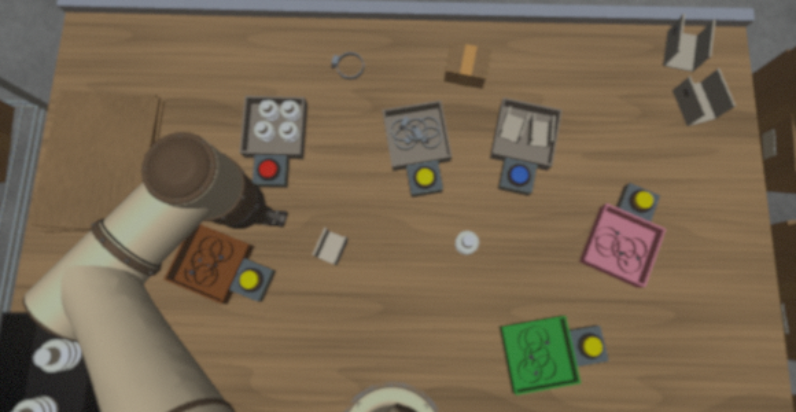

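Red's cap sits only about 2 px off its collar's centre in the wrist crop. Roughly 3 px is expected at 6 mm proud, and about 8 px if it were still up. Bins, loose parts and carton stand where they were, and the hand is clear, so I'm handing in.

```bash
python3 -c "
from bench import arm
print(arm.job_done())"
```

```text
the job is handed in; nothing more can be done
None
```

I pushed the blue, then the yellow, then the red key down to its stop with the closed fingertips, and handed the job in about 16 s into the 48 s.

- **Keys down:** Each key slid at about 2–3 N, then the force rose as the cap spring should at the stop. The last readings were 6.8 N at 45.4 mm for blue, 6.0 N at 45.4 mm for yellow and 5.8 N at 45.8 mm for red. The highest force read was 6.8 N, well under the 20 N limit. After release, the camera views put all three caps at about 48 mm.
- **Nothing disturbed:** The bins, loose parts, carton and the brown, green and pink look-alikes show no visible shift in the top view. The hand ended free at about 216 mm height, touching nothing.
- **Readings that disagreed:**
  - Before its push, red measured about 50 mm high from the cameras, not the 57 mm or so expected. I put this down to calibration error, because it then travelled and stopped like the others.
  - Sideways force reached 3 N on yellow (and about 2 N on red). Yellow's bin did not move, and red's showed no visible shift.

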